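# Tuck the light shield under the dark tray's lapped cover and hold it down

## Robot

A 6-joint arm with a two-finger parallel gripper is mounted at the origin on the work surface. World frame = base frame: x ahead of the robot, y to its left, z up, the work surface at z = 0. Lengths are in m, angles in rad, forces in N, time in s.
With the tool pointing down it reaches from about 0.35 to 0.925 m from the base axis. Payload 6.4 kg.
Tool frame: the origin (TCP) lies at the very end of the fingers, on their centre line; the grasp point (between the pads) lies 19 mm behind it; z points along the fingers, y is the direction in which the jaws open and shut (so a half turn about z gives the same grasp; the last joint's range is limited). The gripper opens to 85 mm and grips with 20 to 120 N. Pads are 22 mm wide; open, the fingers measure 114 mm over their backs; the gripper's body (76 mm by 85 mm) begins 54 mm behind the grasp point. The pads swing forward as they close: fully open they stand 13 mm farther back than shut.
Start: joints at [-0.174, 0.245, 1.558, -0, 1.339, -0.174], TCP at [0.65, 0, 0.231] pointing down, gripper open.
Joint ranges: [-3.13, 3.13], [-1.02, 2.26], [0.13, 2.54], [-0.95, 4.09], [0.21, 2.88], [-2.74, 2.74]. Speed limits (rad/s): [2.57, 2.57, 3.14, 3.14, 3.14, 3.14].

## Interface

Orientations are given as a unit quaternion [x, y, z, w].
In Python, from station import observe, grab_frame, close_job, spot_in gives the robot as it stands. The module is installed in compiled form; this text tells all that it offers.
- The arm moves only by the tool servo_tool, never from a script. Its argument "steps" is a list of rows, each an object with "offset": the shift along the tool's x, y, z each as a share of 0.4 m, from -1 to 1, a list of three; "roll": the turn about the tool's z as a share of 90 degrees, from -1 to 1; "jaw": the opening, from -1 (shut) to 1 (fully open), so that 0 is half open. In form: [{"offset": [dx, dy, dz], "roll": roll, "jaw": jaw}, ...]. A call has exactly 5 rows; each row is the pose to reach, as a shift and turn from the pose measured when the call began, along the tool's axes at that moment; what a row does not reach only later rows make up. A row lasts 1/10 s, in which the tool goes at most 50 mm and 8.59 degrees, less where a joint would pass 70% of its speed; a pose out of reach is approached as far as the arm can. A call with a number of a shift or a turn outside -1 to 1 is refused whole. A call with a gripper value outside its range is refused whole. The fingers move at their own pace and stop on an object; "squeeze" is the grip in N (left out, the last holds). Time passes only in rows, so rows that repeat a pose let the fingers close, or fill a call up. It gives the time, the measured TCP pose, the force and the opening at its end, in the units of the state.
- observe(): the state, without advancing time (a new reading comes with each control period).
- grab_frame(name): name is "scene" or "side" or "wrist"; returns a dict with "img" (400x640x3 uint8, red, green, blue), "mtx" (3x3 intrinsics, pixels), "k1" (the pictures are not rectified: a ray, as slopes to the right and down, at radius r is drawn at 1 + k1 r^2 times it, then the intrinsics apply), "view" (4x4, takes a point from world to camera coordinates); the wrist camera has in their place "mount" (4x4, takes a point from camera to tool coordinates, whose origin is the TCP and whose axes are the flange's). Camera axes: x right, y down, z forward; pixel columns grow to the right and rows downward; lengths in m; the calibration is good to about 2 mm. A picture is of the moment at which its call begins: read the wrist's pose just before it. There is no depth.
- close_job(): hands the job in, once; it reports no verdict.
Trained networks look in the newest picture that a camera, given by its name, has taken for a name from the list of things; names that differ only in an ending like _2 or _b are one class to them, and where a whole thing is asked for, a point or a joint stands for the part that bears it (a point fixed in the world has none). Each returns a list of dicts, best first, with "score" (0 to 1); they miss things now and then, are a little off and sometimes report something else, mostly with a low value. They report only what shows in the picture. A call takes as long as a camera call. They do not tell look-alikes from the thing itself.
- spot_in(camera, query): "rect" ([centre column, centre row, width, height] in pixels, round what is visible of it).
The state is a dict: "t": time; "q": joint angles; "dq": joint speeds; "joint_torque": joint torques, N m; "eef_pos": TCP position; "tool_rot": TCP orientation; "wrist_force": force on the tool from outside, world axes, zero at the start; "torque": the same for the moment, N m; "opening": finger opening in m.
Only numpy, scipy, OpenCV 4.12 (cv2) and the standard library are available. Lean on these libraries where they do the work, as an engineer would, in place of code of your own. Each camera call takes 0.05 s, during which the arm holds its last target.

## Task

Close the front slot of the dark tray for an exposure: take the steel shield strip by its blue knob, lay it on the tray's grey front deck and slide its red-marked long edge under the lapped free edge of the black hinged cover, square to it, until about 25 mm of the strip is covered along its whole length, without lifting the cover. Then press the strip flat on the deck with about 10 N and finish like that, with the gripper still holding the knob and pressing down. Leave the foil-covered dish, the wash bottle and the jar where they stand.

Things in the scene. Friction and masses are not known exactly. Their poses are not given: they have to be found in the camera images.
- tray: Grey plastic dark tray, fixed on the bench (place and yaw differ each run): a slab 270 (x) by 240 mm (y), its flat top, the deck, 20 mm above the bench. Origin: centre of its underside; x points from the open front to the hinge at the back, z up. Deck open for x -135 to -45 mm; behind that the cover laps it, leaving a slot 9 mm high, 200 mm wide between side cheeks, 82 mm deep
- slot (a point): the middle of the slot's mouth: on the deck's surface (20 mm above the bench), straight below the middle of the cover's free edge. Axes as the tray's: x into the slot, y along the cover's edge, z up
- cover (a joint): the cover's hinge at the tray's back, rad: 0 = lying down (free edge's underside 9 mm above the deck), grows when lifted. Black plate 178 mm long, 240 mm wide, 5 mm thick, 250 g, a yellow line along its free edge, a blank white label on top; it lies loose on its stop: 1.3 N at the free edge lifts it, 0.03 rad lifts that edge 5 mm
- cover_edge (a point): middle of the cover's free edge, at its top face (34 mm above the bench when it lies down)
- knob (a point): centre of the strip's blue knob, half-way up, 24 mm above the strip's underside. Knob: block 30 mm (strip's x) by 24 mm (y), its top 44 mm above the strip's underside and 40 mm above its plate, mid-way along the strip's length. Axes are the strip's: x points from the knob to the red-marked leading edge 52 mm ahead; the other long edge is 28 mm behind. z up
- lead_left (a point): the end at +y of the strip's red-marked leading edge, on its underside; 52 mm along x, 75 mm along y and 24 mm below the knob's centre
- lead_right (a point): the end at -y of the strip's red-marked leading edge, on its underside; 52 mm along x, -75 mm along y and 24 mm below the knob's centre
- strip: shield strip: flat steel plate 80 mm (x) by 150 mm (y), 4 mm thick, about 180 g with its blue knob; starts lying on the bench, knob up. Origin on its underside straight below the knob's centre, axes as knob
- dish_mid (a point): bystander: centre of the foil-covered dish, steel-grey, 100 mm across, 24 mm high, loose on the bench; it and the strip swap places in some runs
- washbottle_mid (a point): bystander: white wash bottle with a red cap, 68 mm across, about 200 mm high with its spout, loose; this point is 75 mm above its foot
- jar_mid (a point): bystander: small glass jar with a metal cap, 44 mm across, 70 mm high, loose; this point is its centre
Things that resemble listed ones, but are neither listed nor needed, are in the scene too. What is shaped like the strip but purple is not meant.

How it is judged:
On the way:
1. the strip's red edge is tucked under the cover's edge, both ends at least 12 mm in, with the cover down (x of each of lead_left, lead_right in the frame of slot above 0.012 m and z of lead_left in the frame of slot between -0.003 and 0.006 m and z of lead_right in the frame of slot between -0.003 and 0.006 m and y of lead_left in the frame of slot below 0.102 m and y of lead_right in the frame of slot above -0.102 m and value of joint cover below 0.02 rad), for 0.2 s.
At the end, for the whole second after the job is handed in: Both ends of the red edge over 12 mm under the cover and within 3 mm of the deck; strip flat (0.035 rad), still, bearing on the tray with 5 to 30 N; fingers grip its knob (over 2 N, within 30 mm of its centre); cover down (under 0.015 rad); dish, bottle, jar moved under 30 mm (x of each of lead_left, lead_right in the frame of slot above 0.012 m and z of lead_left in the frame of slot between -0.003 and 0.006 m and z of lead_right in the frame of slot between -0.003 and 0.006 m and y of lead_left in the frame of slot below 0.102 m and y of lead_right in the frame of slot above -0.102 m and z of each of lead_left, lead_right in the frame of slot below 0.003 m and angle between knob's own z axis and vertical below 0.035 rad and value of joint cover below 0.015 rad and contact force between strip and tray between 5 and 30 N and contact force between the fingers and strip above 2 N and distance between the grasp point and knob below 0.03 m and linear speed of strip below 0.01 m/s and distance of each of dish_mid, washbottle_mid, jar_mid from where it was at the start of the episode below 0.03 m); the arm keeps its last pose, push and grip.
It fails at once if the cover is lifted (more than 0.03 rad, 5 mm at its edge) (value of joint cover above 0.03 rad).
It fails at once if the strip is pressed on the tray with more than 45 N (contact force between strip and tray above 45 N).
It fails at once if the dish, wash bottle or jar is moved more than 30 mm (distance of any of dish_mid, washbottle_mid, jar_mid from where it was at the start of the episode above 0.03 m).
It also fails if it takes over 42 s, if anything falls off the work surface, if the arm or the gripper's body presses on something with over 40 N, if the wrist force passes 120 N, or if a joint passes its speed limit or range.

## Working session

There is one attempt and no reset: what is moved stays moved. The work goes in short steps, Python scripts to look and compute and a tool call to move; the robot and the scene stay as the last step left them, time stands still between calls to the robot, and variables do not carry over. Pictures are saved under pics/ and viewed, and the job is handed in when it is done.

Besides the shell and the picture viewer there is one more tool, called after ">>>" as a command line: name --argument value ..., lists and objects as JSON in quotes. servo_tool: Moves the arm, as the interface text tells. Its arguments: {"type":"object","properties":{"steps":{"type":"array"},"squeeze":{"type":"number"}},"required":["steps"]}

```bash
mkdir -p pics; cat > h.py <<'E'
import numpy as np, cv2
from station import observe, grab_frame, spot_in
def save(n,f): cv2.imwrite(f'pics/{n}.png',cv2.cvtColor(f['img'],cv2.COLOR_RGB2BGR))
E
python3 - <<'E'
from h import *
o=observe(); print(o)
for c in ['scene','side','wrist']:
    f=grab_frame(c); save(c+'0',f)
    print(c,f['mtx'],f['k1'],f.get('view',f.get('mount')))
    for q in ['strip','knob','tray','cover','dish_mid','washbottle_mid','jar_mid']:
        print(q,[(np.round(d['rect']).tolist(),round(d['score'],2)) for d in spot_in(c,q)][:3])
print(observe()['t'])
E
```

```text
{'t': 0.0, 'q': array([-1.74106285e-01,  2.45836199e-01,  1.55903546e+00,  2.92476971e-05,
        1.33869322e+00, -1.74095826e-01]), 'dq': array([ 0.0004089 , -0.00234549,  0.00081004, -0.00107968, -0.00092132,
       -0.00068294]), 'joint_torque': array([ 6.17919522e-04, -4.29512215e+01, -3.26122355e+01, -1.30276699e-04,
        5.42047856e-03, -1.36905024e-05]), 'eef_pos': array([6.49435161e-01, 1.08519985e-04, 2.30154639e-01]), 'tool_rot': array([ 7.07112523e-01,  7.07100351e-01, -5.54308759e-04, -8.15698889e-04]), 'wrist_force': array([ 0.05300796, -0.87809128, -0.58618742]), 'torque': array([0.01334652, 0.03780227, 0.0006898 ]), 'opening': 0.08510017520788858}
scene [[432.07278002   0.         321.55954501]
 [  0.         432.07278002 198.53285907]
 [  0.           0.           1.        ]] -0.08962096396706593 [[ 0.76897179  0.63915616 -0.01271975 -0.42113127]
 [ 0.36764486 -0.45841763 -0.80912949 -0.16258183]
 [-0.52299105  0.6175214  -0.5874927   1.65097463]
 [ 0.          0.          0.          1.        ]]
strip [([277.0, 276.0, 59.0, 42.0], 0.76), ([345.0, 202.0, 101.0, 
[... 1218 characters left out ...]
19325158   0.         319.95221898]
 [  0.         303.19325158 199.20036496]
 [  0.           0.           1.        ]] -0.023751551784646104 [[-1.24241358e-03 -9.44739277e-01 -3.27820310e-01  8.42602219e-02]
 [ 9.99998762e-01 -1.49044100e-03  5.05356469e-04  1.54574521e-03]
 [-9.66026936e-04 -3.27819276e-01  9.44739958e-01 -1.43867221e-01]
 [ 0.00000000e+00  0.00000000e+00  0.00000000e+00  1.00000000e+00]]
strip [([315.0, 333.0, 69.0, 62.0], 0.57)]
knob [([316.0, 333.0, 70.0, 60.0], 0.88)]
tray [([251.0, 108.0, 305.0, 215.0], 0.7), ([291.0, 99.0, 220.0, 198.0], 0.42)]
cover [([291.0, 100.0, 216.0, 200.0], 0.74)]
dish_mid [([316.0, 333.0, 69.0, 57.0], 0.16)]
washbottle_mid []
jar_mid []
1.2
```

```bash
python3 - <<'E'
import cv2,numpy as np
a=cv2.imread('pics/scene0.png');b=cv2.imread('pics/side0.png')
cv2.imwrite('pics/scz.png',cv2.resize(a[100:320,130:450],(800,550),interpolation=cv2.INTER_CUBIC))
cv2.imwrite('pics/siz.png',cv2.resize(b[110:400,210:450],(480*5//4,580),interpolation=cv2.INTER_CUBIC))
E
```

```text
(no output)
```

View pics/scz.png

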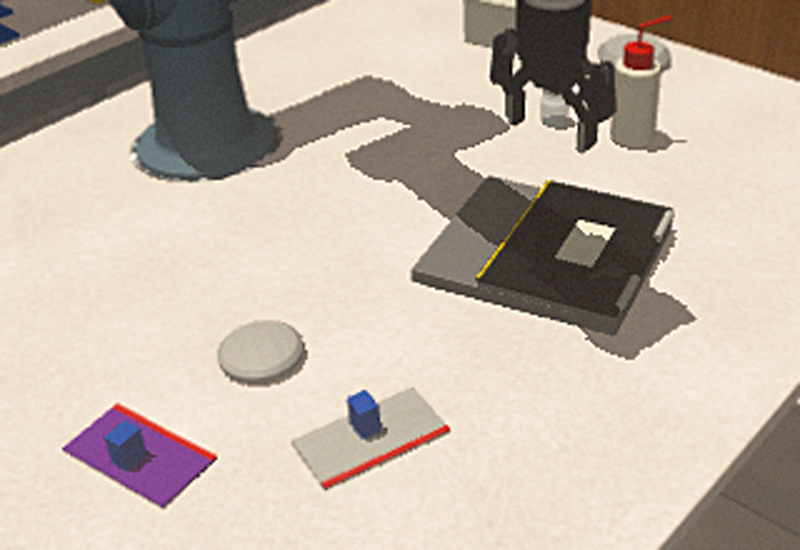

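View pics/siz.png

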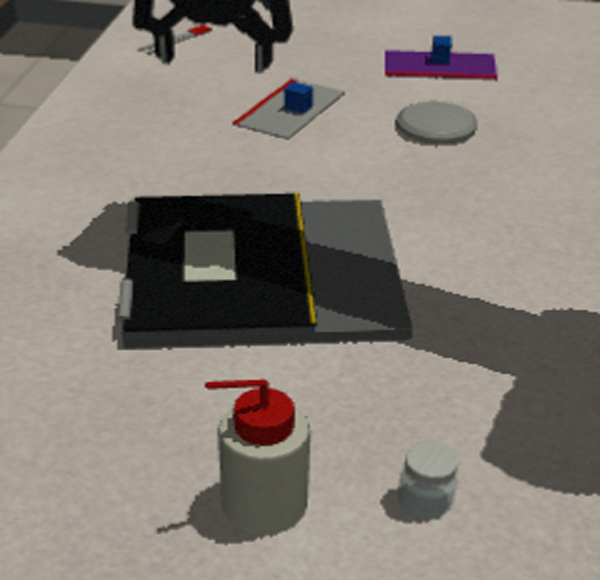

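View pics/wrist0.png

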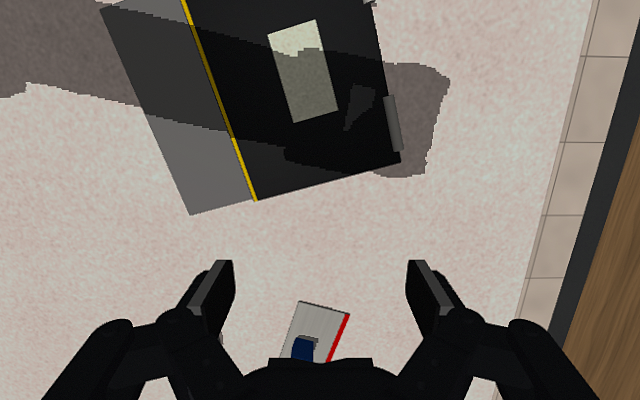

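```bash
cat >> h.py <<'E'
from scipy.optimize import least_squares
from scipy.spatial.transform import Rotation as R
MT=np.array([[-1.24241358e-03,-9.44739277e-01,-3.27820310e-01,8.42602219e-02],[9.99998762e-01,-1.49044100e-03,5.05356469e-04,1.54574521e-03],[-9.66026936e-04,-3.27819276e-01,9.44739958e-01,-1.43867221e-01],[0,0,0,1]])
VS=np.array([[0.76897179,0.63915616,-0.01271975,-0.42113127],[0.36764486,-0.45841763,-0.80912949,-0.16258183],[-0.52299105,0.6175214,-0.5874927,1.65097463],[0,0,0,1]])
VD=np.array([[-0.97613887,-0.21710367,0.00434843,0.57469574],[-0.13705587,0.60044925,-0.78783017,0.14283279],[0.16842981,-0.76962763,-0.61587719,1.15446745],[0,0,0,1]])
def K(f,cx,cy): return np.array([[f,0,cx],[0,f,cy],[0,0,1]])
CAM={'scene':(K(432.07278,321.5595,198.5329),-0.089621,VS),'side':(K(464.03126,320.4364,201.2888),0.0381672,VD),'wrist':(K(303.19325,319.9522,199.2004),-0.02375155,None)}
def wview(pos,quat):
    T=np.eye(4);T[:3,:3]=R.from_quat(quat).as_matrix();T[:3,3]=pos
    return np.linalg.inv(T@MT)
def proj(P,c,V=None):
    k,k1,v=CAM[c]; v=V if v is None else v
    p=v[:3,:3]@np.asarray(P,float)+v[:3,3]; s=p[:2]/p[2]; s=s*(1+k1*(s@s))
    return k[:2,:2]@s+k[:2,2]
def place(p,L):
    c,s=np.cos(p[2]),np.sin(p[2]); return np.array([p[0]+c*L[0]-s*L[1],p[1]+s*L[0]+c*L[1],L[2]])
def fit(obs,p0):
    # obs: (cam, V, local pt, pixel)
    r=lambda p: np.concatenate([proj(place(p,L),c,V)-np.array(u) for c,V,L,u in obs])
    s=least_squares(r,p0,loss='soft_l1',f_scale=1.5); return s.x,r(s.x).reshape(-1,2)
E
python3 - <<'E'
from h import *
V0=wview([6.49435161e-01,1.08519985e-04,2.30154639e-01],[7.07112523e-01,7.07100351e-01,-5.54308759e-04,-8.15698889e-04])
S=lambda x,y:(130+x/2.5,100+y/2.5); D=lambda x,y:(210+x/2.5,110+y/2)
z=.004
obs=[('scene',None,(.052,-.075,z),S(325,487)),('scene',None,(.052,.075,z),S(449,429)),('scene',None,(-.028,-.075,z),S(292,442)),('scene',None,(-.028,.075,z),S(414,388)),
('side',None,(.052,.075,z),D(235,123)),('side',None,(.052,-.075,z),D(294,80)),('side',None,(-.028,-.075,z),D(344,93)),('side',None,(-.028,.075,z),D(288,137)),
('wrist',V0,(.052,.075,z),(349,315)),('wrist',V0,(-.028,.075,z),(300,302))]
p,r=fit(obs,[.65,-.3,-.4]);print('strip',p,np.degrees(p[2]));print(r.round(1))
obs=[('scene',None,(-.045,.12,.034),S(549,182)),('scene',None,(-.045,-.12,.034),S(479,278)),('scene',None,(-.135,.12,.02),S(490,178)),('scene',None,(-.135,-.12,.02),S(414,273)),
('side',None,(-.045,-.12,.034),D(297,194)),('side',None,(-.045,.12,.034),D(314,322)),('side',None,(-.135,-.12,.02),D(381,201)),('side',None,(-.135,.12,.02),D(411,330)),
('wrist',V0,(-.045,-.12,.034),(256,201)),('wrist',V0,(-.135,-.12,.02),(190,214)),('wrist',V0,(-.135,.12,.02),(100,9))]
p,r=fit(obs,[.65,.1,.3]);print('tray',p,np.degrees(p[2]));print(r.round(1))
E
```

```text
strip [ 0.62389468 -0.2830767  -0.30617004] -17.542251254275786
[[-1.   0.4]
 [ 0.2  0.1]
 [-1.2 -1. ]
 [-0.8 -0.9]
 [-1.4  0.2]
 [-1.2 -0.3]
 [ 0.1 -0.2]
 [-0.2  0.7]
 [ 1.4  0. ]
 [-1.  -0.3]]
tray [0.58554356 0.0915642  0.27101817] 15.528197219954926
[[-0.3 -1. ]
 [-1.  -0.3]
 [-0.6 -1.5]
 [-1.3 -1.7]
 [-0.2  0.1]
 [-0.1  1.2]
 [-1.1 -0.4]
 [-0.5  0.1]
 [-0.2  0.3]
 [ 1.1  1.6]
 [-0.1 -0.9]]
```

>>> servo_tool --steps '[{"offset":[-0.12,-0.012,0],"roll":-0.09,"jaw":1},{"offset":[-0.24,-0.024,0],"roll":-0.18,"jaw":1},{"offset":[-0.36,-0.036,0],"roll":-0.27,"jaw":1},{"offset":[-0.48,-0.048,0.02],"roll":-0.36,"jaw":1},{"offset":[-0.6,-0.06,0.05],"roll":-0.45,"jaw":1}]'

```text
t: 1.7
eef_pos: [0.6262, -0.2421, 0.2123]
tool_rot: [0.416, 0.909, -0.0, 0.001]
wrist_force: [0.5, -1.0, 0.4]
opening: 0.0856
```

>>> servo_tool --steps '[{"offset":[-0.03,-0.03,0],"roll":-0.09,"jaw":1},{"offset":[-0.06,-0.06,0.02],"roll":-0.18,"jaw":1},{"offset":[-0.074,-0.071,0.04],"roll":-0.27,"jaw":1},{"offset":[-0.074,-0.071,0.05],"roll":-0.352,"jaw":1},{"offset":[-0.074,-0.071,0.05],"roll":-0.352,"jaw":1}]'

```text
t: 2.2
eef_pos: [0.6236, -0.2832, 0.1913]
tool_rot: [0.152, 0.988, -0.0, 0.0]
wrist_force: [0.6, 1.2, 0.5]
opening: 0.0857
```

```bash
python3 - <<'E'
from h import *
o=observe();print(o['eef_pos'],o['tool_rot'].tolist(),o['wrist_force'])
f=grab_frame('wrist');save('w1',f)
V=wview(o['eef_pos'],o['tool_rot'])
p=[.6239,-.2831,-.3062]
for L in [(.052,.075,.004),(.052,-.075,.004),(-.028,.075,.004),(-.028,-.075,.004),(.015,.012,.044),(.015,-.012,.044),(-.015,.012,.044),(-.015,-.012,.044)]: print(L,proj(place(p,L),'wrist',V).round(1))
E
```

```text
[ 0.62356924 -0.28324113  0.19131932] [0.1523973782357044, 0.9883192238055392, -3.597474744796816e-05, 0.0003868709318855587] [0.61631048 1.19949303 0.51531838]
(0.052, 0.075, 0.004) [382.2 216.3]
(0.052, -0.075, 0.004) [255.2 216.5]
(-0.028, 0.075, 0.004) [387.  148.6]
(-0.028, -0.075, 0.004) [250.  148.8]
(0.015, 0.012, 0.044) [330.3 197.7]
(0.015, -0.012, 0.044) [306.7 197.7]
(-0.015, 0.012, 0.044) [330.6 168.8]
(-0.015, -0.012, 0.044) [306.2 168.8]
```

View pics/w1.png

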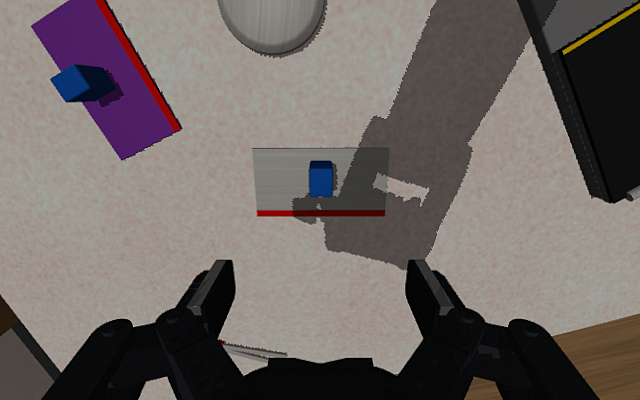

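>>> servo_tool --steps '[{"offset":[0,0.005,0.1],"roll":0,"jaw":0.6},{"offset":[0,0.005,0.22],"roll":0,"jaw":0.3},{"offset":[0,0.005,0.34],"roll":0,"jaw":0.2},{"offset":[0,0.005,0.42],"roll":0,"jaw":0.1},{"offset":[0,0.005,0.45],"roll":0,"jaw":0}]'

```text
t: 2.75
eef_pos: [0.6226, -0.2795, 0.0078]
tool_rot: [0.154, 0.988, 0.001, -0.002]
wrist_force: [0.2, 1.2, -1.1]
opening: 0.0428
```

>>> servo_tool --steps '[{"offset":[-0.004,-0.003,-0.005],"roll":0,"jaw":0},{"offset":[-0.004,-0.003,-0.005],"roll":0,"jaw":-0.4},{"offset":[-0.004,-0.003,-0.005],"roll":0,"jaw":-0.7},{"offset":[-0.004,-0.003,-0.005],"roll":0,"jaw":-1},{"offset":[-0.004,-0.003,-0.005],"roll":0,"jaw":-1}]' --squeeze 60

```text
t: 3.25
eef_pos: [0.6254, -0.2821, 0.0126]
tool_rot: [0.154, 0.988, 0.0, -0.0]
wrist_force: [0.4, 0.2, 6.8]
opening: 0.023
```

>>> servo_tool --steps '[{"offset":[0,0,-0.02],"roll":0,"jaw":-1},{"offset":[0,0,-0.08],"roll":0,"jaw":-1},{"offset":[0,0,-0.16],"roll":0,"jaw":-1},{"offset":[0,0,-0.22],"roll":0,"jaw":-1},{"offset":[0,0,-0.22],"roll":0,"jaw":-1}]'

```text
t: 3.75
eef_pos: [0.6278, -0.2837, 0.1058]
tool_rot: [0.154, 0.988, -0.002, 0.004]
wrist_force: [0.6, -0.4, -1.0]
opening: 0.0231
```

```bash
python3 - <<'E'
from h import *
o=observe();print(o['eef_pos'],o['tool_rot'].tolist(),o['wrist_force'],o['torque'])
f=grab_frame('wrist');save('w2',f)
E
```

```text
[ 0.62783649 -0.28374651  0.10579555] [0.1542624607654656, 0.9880213055180611, -0.0015827398167323778, 0.003806307349888621] [ 0.603778   -0.38970472 -0.95450426] [ 0.00895975 -0.0159342   0.01875707]
```

View pics/w2.png

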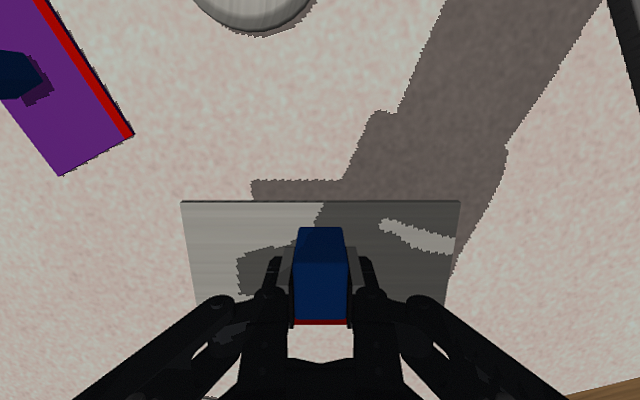

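```bash
python3 - <<'E'
import cv2
a=cv2.imread('pics/w2.png')
cv2.imwrite('pics/w2z.png',cv2.resize(a[190:335,170:330],(640,580),interpolation=cv2.INTER_CUBIC))
cv2.imwrite('pics/w2y.png',cv2.resize(a[190:335,310:470],(640,580),interpolation=cv2.INTER_CUBIC))
E
```

```text
(no output)
```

View pics/w2z.png

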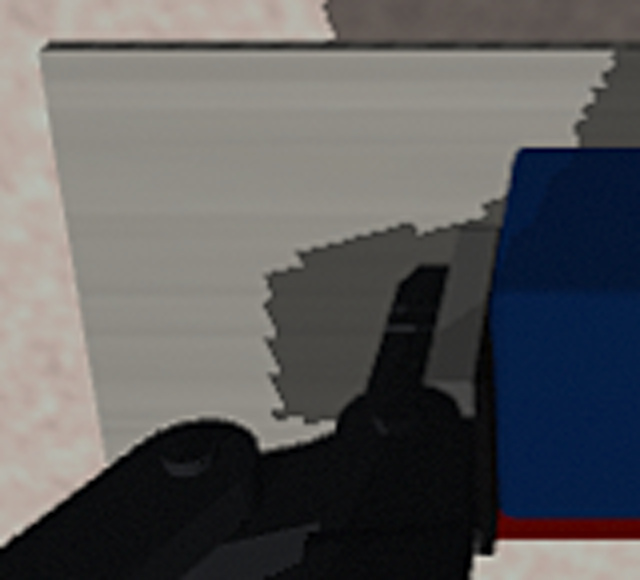

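View pics/w2y.png

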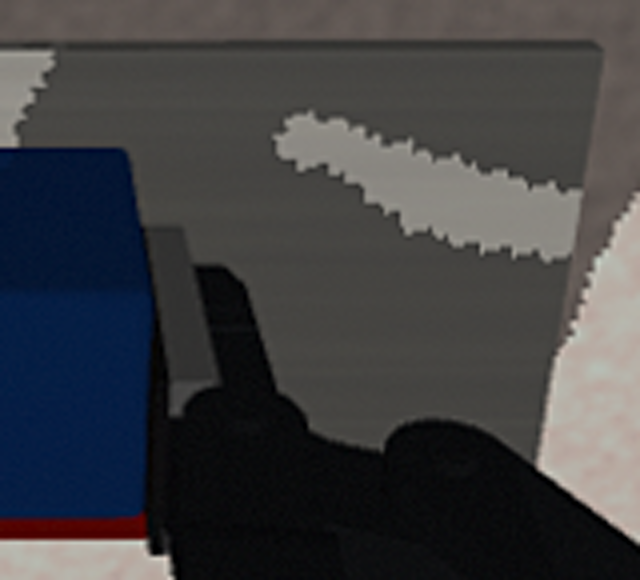

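```bash
cat > hold.py <<'E'
from h import *
MI=np.linalg.inv(MT); M0=np.diag([-1.,1,-1])
def X(q,L): return M0@(R.from_rotvec(q[3:6]).as_matrix()@np.array(L))+q[:3]
def pw(P): return proj(P,'wrist',MI)
E
python3 - <<'E'
from hold import *
pts=[((-.028,-.075,.004),(180.3,202.5)),((-.028,.075,.004),(460.8,202)),((-.015,-.012,.004),(299,227.5)),((-.015,.012,.004),(341.5,227.5)),((-.015,-.012,.044),(292.5,262.5)),((-.015,.012,.044),(348,262.5)),((.015,-.012,.044),(295,319.5)),((.015,.012,.044),(347,319))]
def res(q):
    r=[ (pw(X(q,L))-u) for L,u in pts]
    r=list(np.concatenate(r))
    r.append(pw(X(q,(.052,0,.004)))[1]-325)
    for y,u in [(-.075,(195.8,305)),(.075,(444.5,306.2))]:
        a=pw(X(q,(-.028,y,.004)));b=pw(X(q,(.052,y,.004)));n=np.array([-(b-a)[1],(b-a)[0]])/np.linalg.norm(b-a)
        r.append(n@(np.array(u)-a))
    return np.array(r)
s=least_squares(res,[0,0,.005,0,0,0],x_scale=[.01]*6)
print(s.x.round(4),np.degrees(s.x[3:]).round(2));print(res(s.x).round(1))
E
```

```text
[ 0.0011  0.0018  0.0121  0.0002 -0.0229  0.0008] [ 0.01 -1.31  0.05]
[ 0.6  0.8 -1.1  0.7 -0.5 -2.   0.7 -2.1 -0.3 -0.3  0.9 -0.4 -0.7  1.1
  0.   1.5  0.6  0.8 -0.4]
```

>>> servo_tool --steps '[{"offset":[0.05,0.055,0],"roll":-0.03,"jaw":-1},{"offset":[0.12,0.13,0],"roll":-0.07,"jaw":-1},{"offset":[0.2,0.22,0],"roll":-0.12,"jaw":-1},{"offset":[0.28,0.31,0],"roll":-0.17,"jaw":-1},{"offset":[0.36,0.395,0],"roll":-0.22,"jaw":-1}]'

```text
t: 4.3
eef_pos: [0.5349, -0.0863, 0.0998]
tool_rot: [-0.019, 1.0, -0.0, -0.0]
wrist_force: [-0.6, 0.4, -0.8]
opening: 0.0234
```

>>> servo_tool --steps '[{"offset":[0.04,0.1,0],"roll":-0.04,"jaw":-1},{"offset":[0.08,0.2,0.01],"roll":-0.08,"jaw":-1},{"offset":[0.12,0.3,0.02],"roll":-0.12,"jaw":-1},{"offset":[0.145,0.367,0.025],"roll":-0.148,"jaw":-1},{"offset":[0.145,0.367,0.025],"roll":-0.148,"jaw":-1}]'

```text
t: 4.8
eef_pos: [0.4674, 0.0609, 0.087]
tool_rot: [-0.137, 0.991, 0.001, -0.003]
wrist_force: [0.0, 0.3, -1.8]
opening: 0.023
```

```bash
python3 - <<'E'
from h import *
o=observe();print(o['eef_pos'],o['tool_rot'].tolist(),o['wrist_force'],o['torque'])
f=grab_frame('wrist');save('w3',f)
f=grab_frame('side');save('d3',f)
f=grab_frame('scene');save('s3',f)
a=cv2.imread('pics/d3.png');cv2.imwrite('pics/d3z.png',cv2.resize(a[130:300,240:440],None,fx=3.5,fy=3.5,interpolation=cv2.INTER_CUBIC))
a=cv2.imread('pics/s3.png');cv2.imwrite('pics/s3z.png',cv2.resize(a[130:260,250:430],None,fx=4,fy=4,interpolation=cv2.INTER_CUBIC))
E
```

```text
[0.46741264 0.06093926 0.08704011] [-0.13729697038393207, 0.9905244226466224, 0.0009108470816673659, -0.003174967962457653] [ 0.04436763  0.25377448 -1.77179309] [ 0.05589003  0.01866849 -0.00404193]
```

View pics/w3.png

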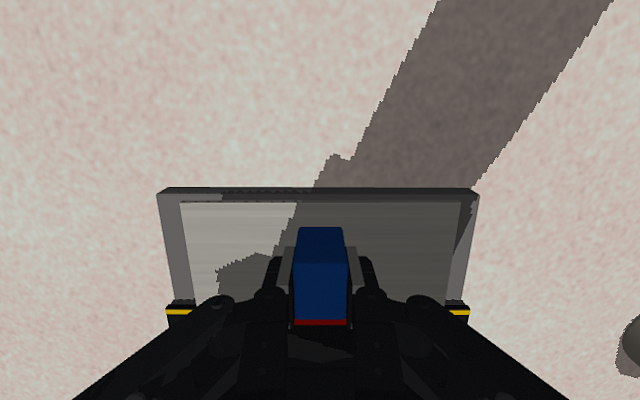

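View pics/d3z.png

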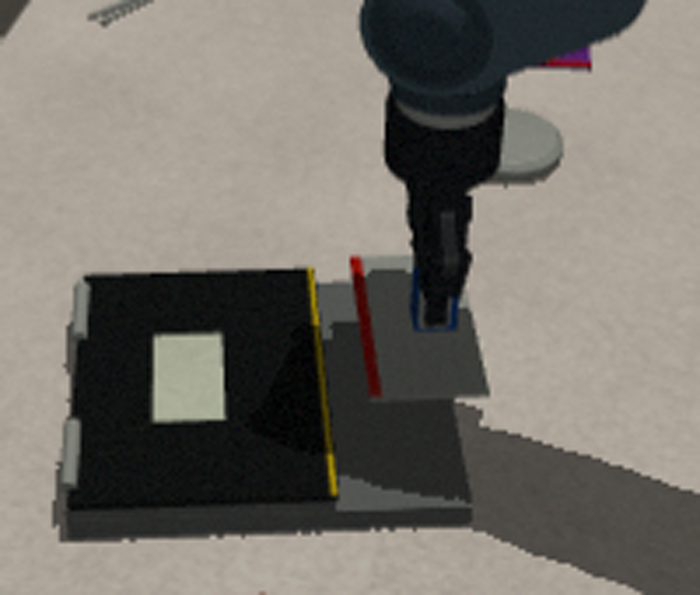

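View pics/s3z.png

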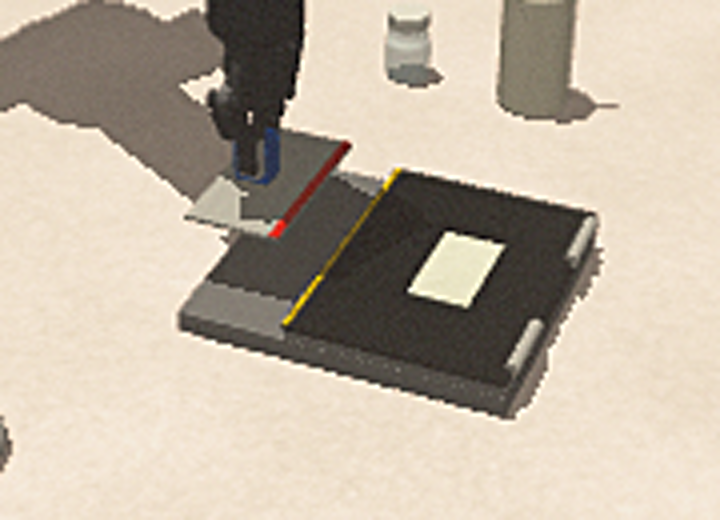

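```bash
python3 - <<'E'
import cv2
a=cv2.imread('pics/w3.png')
cv2.imwrite('pics/w3a.png',cv2.resize(a[180:330,150:310],(640,600),interpolation=cv2.INTER_CUBIC))
cv2.imwrite('pics/w3b.png',cv2.resize(a[180:330,330:490],(640,600),interpolation=cv2.INTER_CUBIC))
E
```

```text
(no output)
```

View pics/w3a.png

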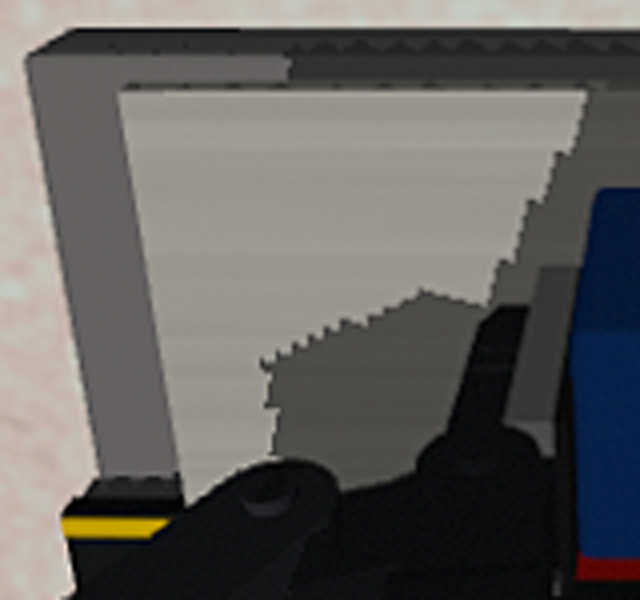

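View pics/w3b.png

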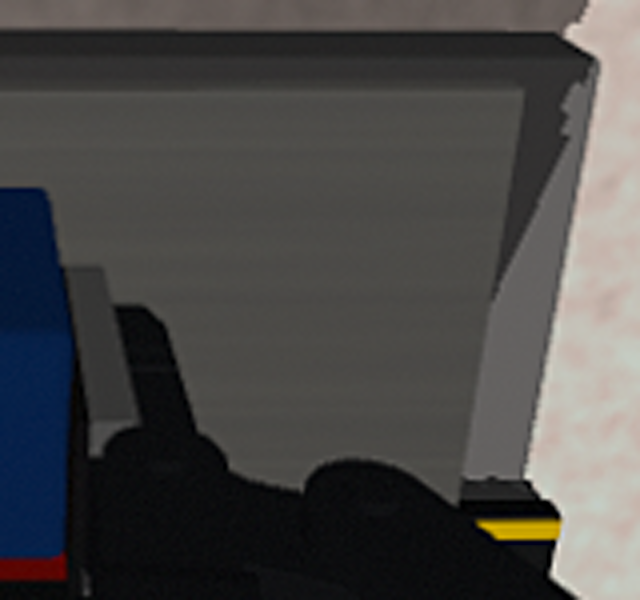

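```bash
python3 - <<'E'
from h import *
V=wview([0.46741264,0.06093926,0.08704011],[-0.13729697038393207,0.9905244226466224,0.0009108470816673659,-0.003174967962457653])
W='wrist'
obs=[(W,V,(-.135,.12,.02),(479.5,195.5)),(W,V,(-.135,-.12,.02),(156.8,195)),(W,V,(-.135,-.12,0),(168.8,187.5)),(W,V,(-.135,.12,0),(470,188.5)),(W,V,(-.045,-.12,.034),(165.5,308.8)),(W,V,(-.045,.12,.034),(470,309.5))]
p,r=fit(obs,[.585,.0916,.271]);print('tray',p,np.degrees(p[2]));print(r.round(1))
E
```

```text
tray [0.58347536 0.09407461 0.26941949] 15.436599589081885
[[ 1.5  0.6]
 [-0.7  0. ]
 [-0.  -0.2]
 [-1.5 -0.2]
 [ 1.3 -0.1]
 [-0.4 -0.3]]
```

>>> servo_tool --steps '[{"offset":[0,0,0.03],"roll":0.004,"jaw":-1},{"offset":[0,0,0.06],"roll":0.004,"jaw":-1},{"offset":[0,0,0.09],"roll":0.004,"jaw":-1},{"offset":[0,0,0.108],"roll":0.004,"jaw":-1},{"offset":[0,0,0.108],"roll":0.004,"jaw":-1}]'

```text
t: 5.45
eef_pos: [0.4696, 0.0577, 0.044]
tool_rot: [-0.132, 0.991, 0.0, -0.003]
wrist_force: [-0.3, -0.4, -1.9]
opening: 0.0235
```

```bash
python3 - <<'E'
from h import *
o=observe();print(o['eef_pos'],o['tool_rot'].tolist(),o['wrist_force'],o['torque'])
E
```

```text
[0.46956686 0.05774691 0.04399894] [-0.13155666013234227, 0.9913050574786404, 0.0004012570337644398, -0.00263954255234028] [-0.26466284 -0.41983654 -1.94229898] [ 0.01792766  0.01486586 -0.01718277]
```

>>> servo_tool --steps '[{"offset":[0,0.004,0.01],"roll":-0.003,"jaw":-1},{"offset":[0,0.008,0.02],"roll":-0.003,"jaw":-1},{"offset":[0,0.008,0.025],"roll":-0.003,"jaw":-1},{"offset":[0,0.008,0.025],"roll":-0.003,"jaw":-1},{"offset":[0,0.008,0.025],"roll":-0.003,"jaw":-1}]'

```text
t: 5.95
eef_pos: [0.4689, 0.0609, 0.0342]
tool_rot: [-0.134, 0.991, 0.0, -0.002]
wrist_force: [-0.3, 0.1, -2.4]
opening: 0.0229
```

```bash
python3 - <<'E'
from h import *
o=observe();print(o['eef_pos'],o['tool_rot'].tolist(),o['wrist_force'],o['torque'])
f=grab_frame('wrist');save('w4',f)
f=grab_frame('side');save('d4',f)
a=cv2.imread('pics/d4.png');cv2.imwrite('pics/d4z.png',cv2.resize(a[190:290,250:400],None,fx=5,fy=5,interpolation=cv2.INTER_CUBIC))
E
```

```text
[0.46886344 0.06086399 0.03420581] [-0.1339454254169997, 0.9909857273377426, 0.0003425983090999247, -0.0024070415748125578] [-0.32896242  0.06696878 -2.41155568] [ 0.01633348 -0.04762299 -0.0140939 ]
```

View pics/w4.png

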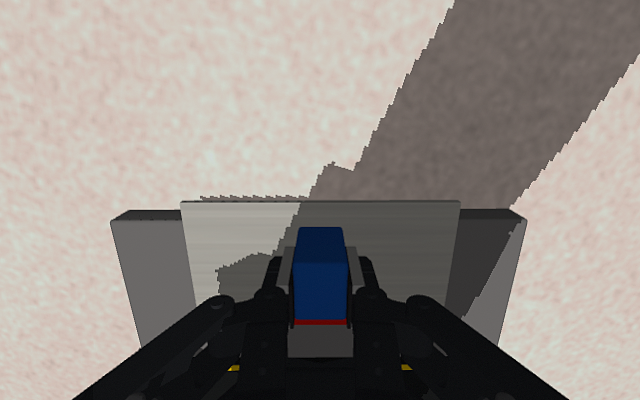

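View pics/d4z.png

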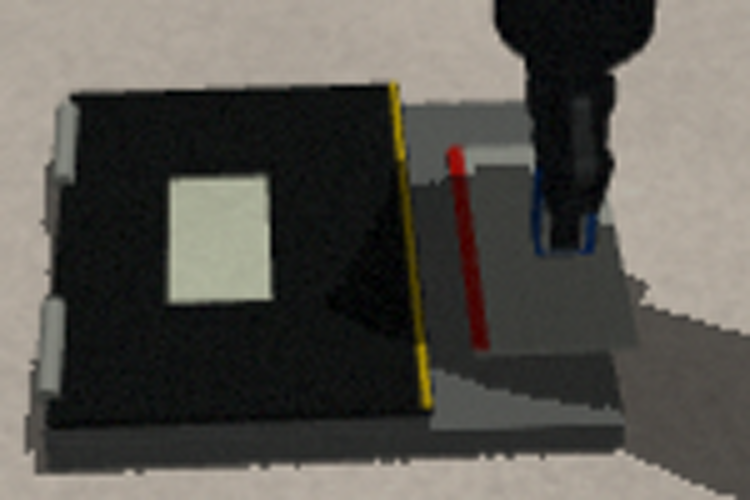

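>>> servo_tool --steps '[{"offset":[0,0,0.0025],"roll":0,"jaw":-1},{"offset":[0,0,0.005],"roll":0,"jaw":-1},{"offset":[0,0,0.005],"roll":0,"jaw":-1},{"offset":[0,0,0.005],"roll":0,"jaw":-1},{"offset":[0,0,0.005],"roll":0,"jaw":-1}]'

```text
t: 6.55
eef_pos: [0.4692, 0.0607, 0.0326]
tool_rot: [-0.134, 0.991, 0.0, -0.002]
wrist_force: [-1.3, 0.3, 4.3]
opening: 0.0229
```

```bash
python3 - <<'E'
from h import *
o=observe();print(o['eef_pos'],o['tool_rot'].tolist(),o['wrist_force'],o['torque'])
E
```

```text
[0.46921014 0.06074518 0.03261394] [-0.1339312477178796, 0.9909884506850488, 0.00020816827371961737, -0.0020659524555013183] [-1.2688903   0.31283409  4.3203723 ] [-0.05480562  0.04649617  0.04909331]
```

>>> servo_tool --steps '[{"offset":[-0.012,0,0],"roll":0,"jaw":-1},{"offset":[-0.025,0,0],"roll":0,"jaw":-1},{"offset":[-0.037,0,0],"roll":0,"jaw":-1},{"offset":[-0.05,0,0],"roll":0,"jaw":-1},{"offset":[-0.05,0,0],"roll":0,"jaw":-1}]'

```text
t: 7.05
eef_pos: [0.4895, 0.0662, 0.0326]
tool_rot: [-0.134, 0.991, 0.0, -0.001]
wrist_force: [1.1, 0.1, 1.2]
opening: 0.023
```

```bash
python3 - <<'E'
from h import *
o=observe();print(o['eef_pos'],o['tool_rot'].tolist(),o['wrist_force'],o['torque'])
f=grab_frame('wrist');save('w5',f)
f=grab_frame('side');save('d5',f)
a=cv2.imread('pics/d5.png');cv2.imwrite('pics/d5z.png',cv2.resize(a[190:290,250:400],None,fx=5,fy=5,interpolation=cv2.INTER_CUBIC))
E
```

```text
[0.48952781 0.06620056 0.03257206] [-0.1339458915367613, 0.9909877663706534, 0.00018642734575230753, -0.001307780168868391] [1.06356694 0.05481469 1.15073129] [-0.02328014 -0.29917824 -0.06506182]
```

View pics/w5.png

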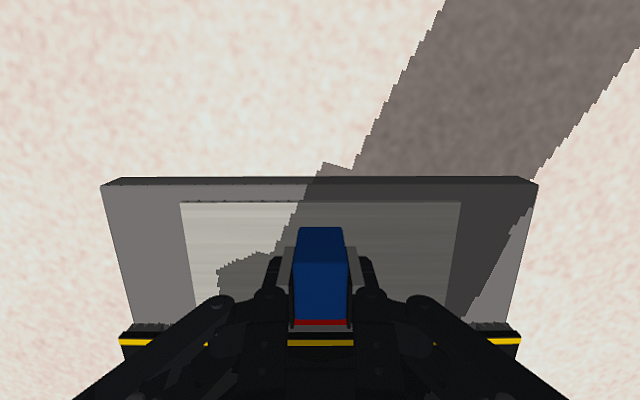

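View pics/d5z.png

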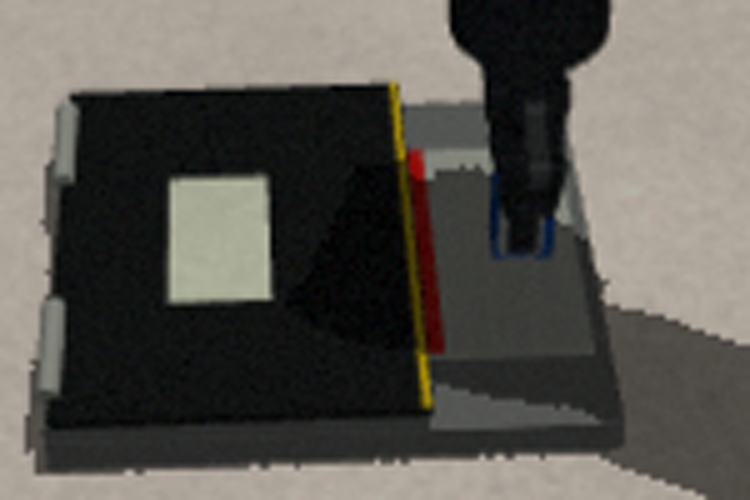

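>>> servo_tool --steps '[{"offset":[-0.01,0,0.001],"roll":0,"jaw":-1},{"offset":[-0.02,0,0.001],"roll":0,"jaw":-1},{"offset":[-0.03,0,0.001],"roll":0,"jaw":-1},{"offset":[-0.035,0,0.001],"roll":0,"jaw":-1},{"offset":[-0.035,0,0.001],"roll":0,"jaw":-1}]'

```text
t: 7.65
eef_pos: [0.5028, 0.0698, 0.0326]
tool_rot: [-0.134, 0.991, 0.0, -0.001]
wrist_force: [-1.8, -0.7, 6.3]
opening: 0.0231
```

```bash
python3 - <<'E'
from h import *
o=observe();print(o['eef_pos'],o['tool_rot'].tolist(),o['wrist_force'],o['torque'])
f=grab_frame('side');save('d6',f)
a=cv2.imread('pics/d6.png');cv2.imwrite('pics/d6z.png',cv2.resize(a[190:290,250:400],None,fx=5,fy=5,interpolation=cv2.INTER_CUBIC))
E
```

```text
[0.50279668 0.06981654 0.03255466] [-0.13402237555021118, 0.9909772480910732, 0.00011219764356557203, -0.001443616781088486] [-1.81587799 -0.65840017  6.28159639] [-0.0476574   0.14040679 -0.00552941]
```

View pics/d6z.png

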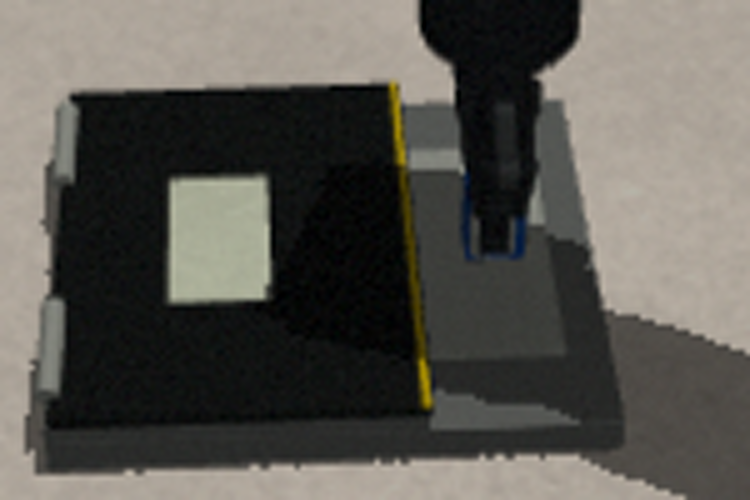

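>>> servo_tool --steps '[{"offset":[-0.01,0,0.001],"roll":0,"jaw":-1},{"offset":[-0.02,0,0.001],"roll":0,"jaw":-1},{"offset":[-0.03,0,0.001],"roll":0,"jaw":-1},{"offset":[-0.036,0,0.001],"roll":0,"jaw":-1},{"offset":[-0.036,0,0.001],"roll":0,"jaw":-1}]'

```text
t: 8.2
eef_pos: [0.5169, 0.0736, 0.0325]
tool_rot: [-0.134, 0.991, 0.0, -0.001]
wrist_force: [-2.0, -0.2, 5.0]
opening: 0.0233
```

```bash
python3 - <<'E'
from h import *
o=observe();print(o['eef_pos'],o['tool_rot'].tolist(),o['wrist_force'],o['torque'])
f=grab_frame('wrist');save('w7',f)
f=grab_frame('side');save('d7',f)
a=cv2.imread('pics/d7.png');cv2.imwrite('pics/d7z.png',cv2.resize(a[190:290,250:400],None,fx=5,fy=5,interpolation=cv2.INTER_CUBIC))
E
```

```text
[0.51686771 0.07359917 0.03254683] [-0.13402995352680835, 0.9909763027874513, 7.21487723297835e-05, -0.0013905631484582097] [-1.98307774 -0.15903662  5.04564921] [-0.03015671  0.16921941  0.06480636]
```

View pics/w7.png

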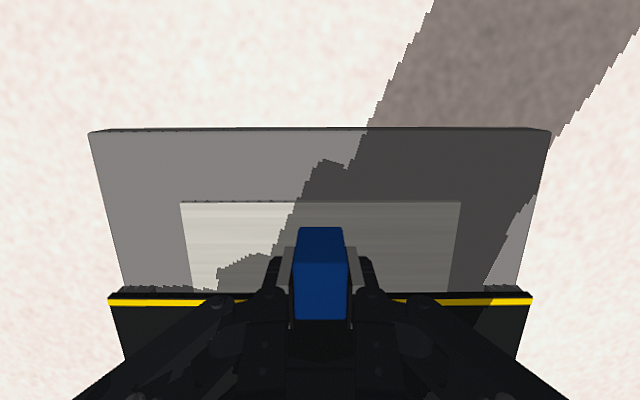

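View pics/d7z.png

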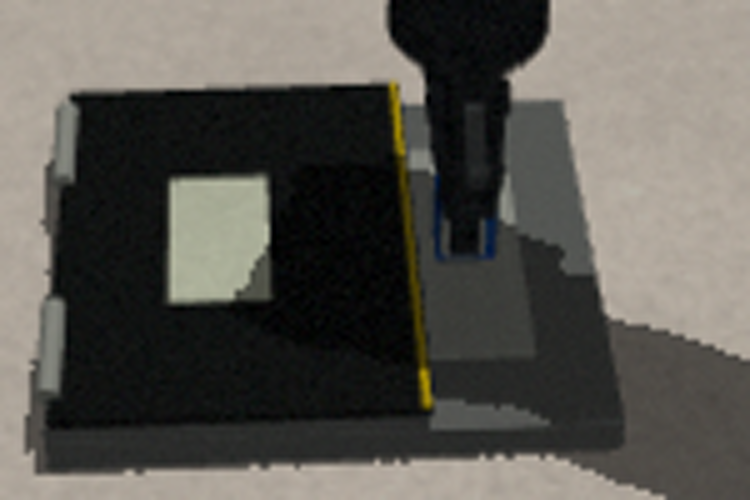

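>>> servo_tool --steps '[{"offset":[0,0,0.001],"roll":0,"jaw":-1},{"offset":[0,0,0.002],"roll":0,"jaw":-1},{"offset":[0,0,0.002],"roll":0,"jaw":-1},{"offset":[0,0,0.002],"roll":0,"jaw":-1},{"offset":[0,0,0.002],"roll":0,"jaw":-1}]'

```text
t: 8.8
eef_pos: [0.5169, 0.0736, 0.0326]
tool_rot: [-0.134, 0.991, 0.0, -0.001]
wrist_force: [-3.0, -0.9, 9.8]
opening: 0.0234
```

```bash
python3 - <<'E'
from h import *
for i in range(3):
    o=observe();print(o['t'],o['eef_pos'],o['tool_rot'].tolist(),o['wrist_force'],o['torque'])
    f=grab_frame('wrist')
save('w8',f)
E
```

```text
8.8 [0.5168846  0.07360115 0.03255319] [-0.13405366681203598, 0.9909730299278318, 7.675993102556917e-05, -0.0014361329371809322] [-3.04277125 -0.89180625  9.78709905] [-0.03402704  0.52156324  0.02002974]
8.85 [0.51688165 0.07359225 0.03255434] [-0.13406579778031644, 0.9909713809166963, 6.442968069381158e-05, -0.001442192220094232] [-4.28510785 -0.55815538 10.13677179] [ 0.0270736   0.51956455 -0.03174004]
8.9 [0.51688527 0.07359754 0.03255444] [-0.13405951382669218, 0.9909722420857742, 8.764128429114017e-05, -0.0014333481956563857] [-3.84418345 -0.19378259  9.55072851] [-0.0410949   0.49466014  0.02420082]
```

```bash
python3 - <<'E'
from station import *
o=observe();print(o['wrist_force'],o['opening']); print(close_job())
E
```

```text
[-5.07850191 -0.37710725  9.01290345] 0.023037574619392
the job is handed in; nothing more can be done
None
```

View pics/w8.png

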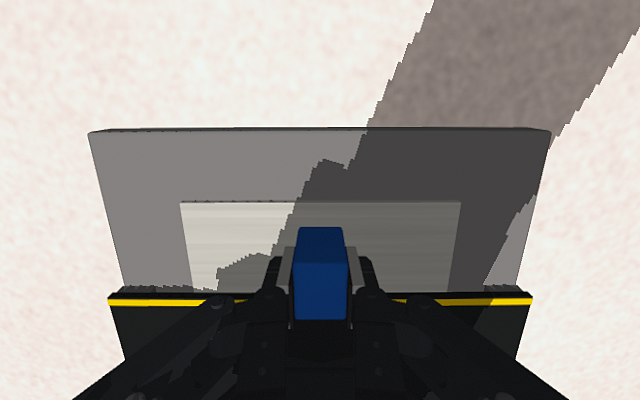

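I gripped the strip by its blue knob and slid its red edge about 26 mm under the cover, centred and square to it by the wrist camera. The job is handed in with the gripper still holding the knob and pressing down. It took about 9 s of the 42 s.

What the last checks showed:
- **Pressing force:** the wrist read 9 to 10 N upward. Allowing about 2 N for the strip's weight, the strip bears on the deck with roughly 11 to 12 N.
- **Cover:** its yellow edge line sat at the same place in the side pictures before and after insertion, so I saw no lift.
- **Bystanders:** I never moved near the wash bottle or jar. The strip passed well above the dish's height. I did not re-measure any of the three at the end.

Two readings are less certain:
- **Flatness:** my fit of the held strip suggested its leading edge was tilted up by about 1°. Against that, the tool stood exactly 20 mm (the deck's height) above where it was when the strip lay flat on the bench. I take that to mean the strip is flat.
- **Sideways force:** a residual 3 to 5 N horizontal load remained, probably friction on the deck. The strip did not visibly move between the last pictures.

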